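# Open the reagent cabinet past its hidden safety catch

### The job

Open the small white reagent cabinet on the bench so that its door stands wide open, at about a right angle to the cabinet, and stays there. A spring safety catch behind the door stops it when it is only ajar: feel for the catch through the gap along the top of the door, hold it down and draw the door on past it, without flinging the door. Leave the glassware and everything else standing where it is, in, on and around the cabinet.

Things in the scene. Friction and masses are not known exactly. Their poses are not given: they have to be found in the camera images.
- cabinet: White box, blue plinth, fixed to the bench; flat top at height 230 mm (12 mm sheet). Origin: on the bench under the vertical door hinge, in the plane of the shut door's inner face. +x points from the front into the cabinet (2 to 180 mm), y along the front (free edge -240 mm, hinge 0), z up. With the door ajar, the wedge-shaped gap between top sheet and door is open from above.
- door (a joint): Door angle, rad: 0 shut (at the start), 0.34 stopped by the catch, 1.57 at a right angle, end stop 1.75. Turns clockwise seen from above, about the vertical axis through the cabinet's origin. White panel 240 mm wide, 15 mm thick (outwards from its inner face), top edge level with the cabinet's top at 230 mm. Slightly stiff hinge (0.12 N m): it stays where it is left.
- handle (a point): On the centre line of the door's handle, an upright round steel bar 10 mm thick, spanning heights 120 to 220 mm; this point is at 200 mm. The bar is 212 mm from the hinge axis along the door, its centre 35 mm out from the door's outer face (50 mm from the inner face); its ends are joined to the door. Axes as the cabinet's when shut; turns with the door.
- door_edge (a point): Top corner of the door at its free edge, on the inner face. Axes as the handle's. The hidden catch (not measured; seen only through the gap): a white plastic tongue 16 mm wide standing 92 mm square out of the door's inner face into the cabinet, its flat upper face 24 mm below the door's top. Its middle is 118 to 198 mm from the hinge axis along the door, different every time.
- hinge_top (a point): Hinge axis at the door's top edge. How the catch works: a hook at the tongue's inner end meets a rail under the cabinet's top and stops the door at 0.34 rad wherever the tongue is. The tongue goes straight down 13 mm on a spring (4 N at first, 9 N at the bottom). Held 7 mm or more down from 0.34 to 0.5 rad, it passes the rail. Pulling hard while pressing makes it rub. Below it is free space.
- beaker: Empty glass beaker, 66 mm across, 60 mm high, standing on the rear half of the cabinet's top; origin under its centre. Not to be moved.
- jar_a: Amber jar, 52 mm across, 85 mm high, inside the cabinet on its 20 mm high floor; origin under its centre. Not to be moved.
- jar_b: A second such jar inside the cabinet, nearer the free edge. Not to be moved.
- reagent: Amber bottle, 60 mm across, 150 mm high, on the bench in front of the cabinet, just outside the reach of the swinging door; origin under its centre. Not to be moved.
- dishes: Stack of clear dishes, 90 mm across, 45 mm high, on the bench; origin under its centre. Not to be moved.
- timer: White bench timer, box 30 x 70 x 50 mm high; origin under its centre. Not to be moved.
- wash: White wash bottle, 64 mm across, 160 mm high, on the bench near the robot; origin under its centre. Not to be moved.

How it is judged:
At the end, for the whole second after the job is handed in: The door stands open by more than 1.3 rad (75 degrees) and is at rest; the beaker, jars, bottles, dishes and timer are each within 30 mm of where they stood (value of joint door above 1.3 rad and velocity of joint door between -0.05 and 0.05 rad/s and distance of each of beaker, jar_a, jar_b, reagent, dishes, timer, wash from where it was at the start of the episode below 0.03 m); the robot touches nothing.
It fails at once if the door is flung: it turns faster than 2.5 rad/s (velocity of joint door above 2.5 rad/s).
It fails at once if glassware or another thing in, on or around the cabinet is pushed 30 mm or more out of place, or tipped over (distance of any of beaker, jar_a, jar_b, reagent, dishes, timer, wash from where it was at the start of the episode above 0.03 m or angle between any of beaker, jar_a, jar_b, reagent, dishes, timer, wash's own z axis and vertical above 0.5 rad).
It also fails if it takes over 72 s, if anything falls off the work surface, if the arm or the gripper's body presses on something with over 40 N, if the wrist force passes 120 N, or if a joint passes its speed limit or range.

### The arm

A 7-joint arm with a two-finger parallel gripper is mounted at the origin on the work surface. World frame = base frame: x ahead of the robot, y to its left, z up, the work surface at z = 0. Lengths are in m, angles in rad, forces in N, time in s.
With the tool pointing down it reaches from about 0.4 to 0.85 m from the base axis. Payload 6.9 kg.
Tool frame: the origin (TCP) lies at the very end of the fingers, on their centre line; the grasp point (between the pads) lies 19 mm behind it; z points along the fingers, y is the direction in which the jaws open and shut (so a half turn about z gives the same grasp; the last joint's range is limited). The gripper opens to 85 mm and grips with 20 to 120 N. Pads are 22 mm wide; open, the fingers measure 114 mm over their backs; the gripper's body (76 mm by 85 mm) begins 54 mm behind the grasp point. The pads swing forward as they close: fully open they stand 13 mm farther back than shut.
Start: joints at [-1.244, 0.507, -0.238, 1.5, 0.126, 1.149, -0.155], TCP at [0.138, 0.61, 0.231] pointing down, gripper open.
Joint ranges: [-3.08, 3.08], [-0.24, 2.05], [-1.43, 1.35], [0, 2.5], [-1.52, 4.66], [0.17, 1.96], [-2.89, 2.89]. Speed limits (rad/s): [2.39, 2.39, 3.14, 3.14, 3.14, 3.14, 3.14].

### API

Orientations are given as a rotation vector (axis times angle).
In Python, from bench import * gives the robot as it stands. The module is installed in compiled form; this text tells all that it offers.
- The arm moves only by the shell command python3 -m crank 'ROWS' [FORCE]. ROWS is JSON, a list of rows, each an object with "claw": the opening, from 0 (shut) to 1 (fully open); "offset": the shift along the world's x, y, z in units of 40 mm (1.0 is 40 mm), a list of three; "turn": the turn, a rotation vector about the world's x, y, z in rad, a list of three. In form: [{"claw": claw, "offset": [dx, dy, dz], "turn": [rx, ry, rz]}, ...]. A call has 1 to 20 rows; each row is the pose to reach, as a shift and turn from the pose measured when the call began; what a row does not reach only later rows make up. A row lasts 1/12 s, in which the tool goes at most 41.7 mm and 7.16 degrees, less where a joint would pass 70% of its speed; a pose out of reach is approached as far as the arm can. A call with a gripper value outside its range is refused whole. The fingers move at their own pace and stop on an object; FORCE is the grip in N (left out, the last holds). Time passes only in rows, so rows that repeat a pose let the fingers close. It gives the time, the measured TCP pose, the force and the opening at its end, in the units of the state.
- read_state(): the state, without advancing time (a new reading comes with each control period).
- get_image(name): name is "scene" or "side" or "wrist"; returns a dict with "pixels" (480x640x3 uint8, red, green, blue), "fx", "fy", "cx", "cy" (pixels), "k1" (the pictures are not rectified: a ray, as slopes to the right and down, at radius r is drawn at 1 + k1 r^2 times it, then the intrinsics apply), "R" (3x3) and "t" (3): a world point X has camera coordinates R X + t. Camera axes: x right, y down, z forward; pixel columns grow to the right and rows downward; lengths in m; the calibration is good to about 2 mm. A picture is of the moment at which its call begins. There is no depth.
- close_job(): hands the job in, once; it reports no verdict.
The state is a dict: "time": time; "qpos": joint angles; "qvel": joint speeds; "joint_efforts": joint torques, N m; "position": TCP position; "tool_rot": TCP orientation; "force": force on the tool from outside, world axes, zero at the start; "torque": the same for the moment, N m; "opening": opening from 0.0 (shut) to 1.0 (fully open).
Only numpy, scipy, OpenCV 4.12 (cv2) and the standard library are available. Lean on these libraries where they do the work, as an engineer would, in place of code of your own. Each camera call takes 0.05 s, during which the arm holds its last target. There are 200 camera calls.

## Working session

There is one attempt and no reset: what is moved stays moved. The work goes in short steps, Python scripts to look and compute and a shell command to move; the robot and the scene stay as the last step left them, time stands still between calls to the robot, and variables do not carry over. Pictures are saved under pics/ and viewed, about 8 in all and at most 12, crops included, and the job is handed in when it is done.

```bash
mkdir -p pics; cat > h.py <<'E'
from bench import *
import numpy as np, cv2
def snap(n,f):
    im=get_image(n); cv2.imwrite('pics/'+f,im['pixels'][:,:,::-1]); np.save('pics/'+f+'.npy',im,allow_pickle=True); return im
def ld(f): return np.load('pics/'+f+'.npy',allow_pickle=True).item()
def ray(im,u,v):
    x,y=(u-im['cx'])/im['fx'],(v-im['cy'])/im['fy']; rd=np.hypot(x,y); r=rd
    for _ in range(20): r=rd/(1+im['k1']*r*r)
    s=r/rd if rd>0 else 1
    R,t=np.array(im['R']),np.array(im['t'])
    return -R.T@t, R.T@np.array([x*s,y*s,1])
def onz(im,u,v,z):
    c,d=ray(im,u,v); return c+d*(z-c[2])/d[2]
def proj(im,X):
    p=np.array(im['R'])@np.array(X)+np.array(im['t']); x,y=p[:2]/p[2]; k=1+im['k1']*(x*x+y*y)
    return im['fx']*x*k+im['cx'],im['fy']*y*k+im['cy']
E
python3 - <<'E'
from h import *
for n in('scene','side','wrist'):
    im=snap(n,n+'0.png'); print(n,im['k1'],-np.array(im['R']).T@np.array(im['t']))
print(read_state())
E
```

```text
scene 0.020182496170003505 [0.88099583 0.59165635 1.01240863]
side -0.087145821861015 [ 0.76092281 -0.39793611  1.56152823]
wrist 0.011243351804310266 [0.06563613 0.62473902 0.37375295]
{'time': 0.15, 'qpos': array([-1.24345016,  0.50809604, -0.23751319,  1.50090124,  0.12568482,
        1.14887528, -0.15479693]), 'qvel': array([ 0.00047016, -0.00256074,  0.0002217 , -0.00520482, -0.00014186,
        0.00072055,  0.00191894]), 'joint_efforts': array([-3.32409145e-03, -6.21014857e+01, -2.18989000e+00, -2.49840707e+01,
        1.25729770e-02,  9.21464700e-03, -1.69751462e-05]), 'position': array([0.1375111 , 0.60930324, 0.23065934]), 'tool_rot': array([-3.47782751e-01, -3.12216157e+00,  2.02916017e-03]), 'force': array([-0.37337416,  0.16165347, -0.02782834]), 'torque': array([-0.01991878,  0.02379432, -0.01941113]), 'opening': 1.0016361371978149}
```

View pics/scene0.png

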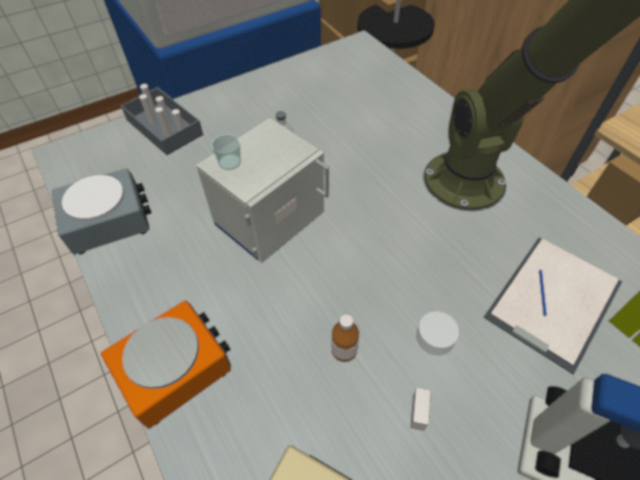

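View pics/side0.png

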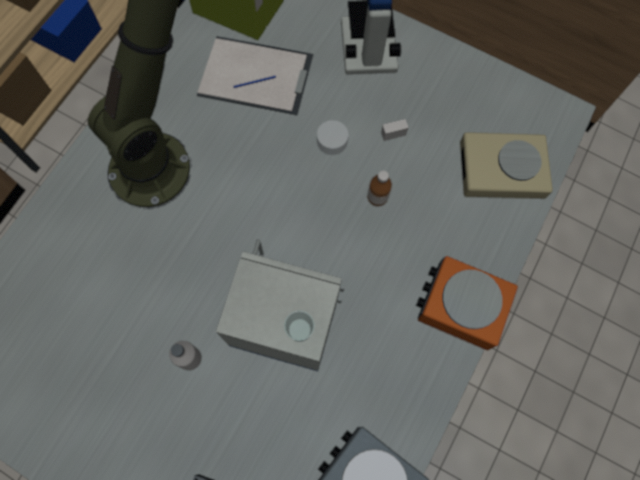

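The scene view shows the cabinet at about (262,190), with its handle at (323,178) and the reagent bottle at (345,338). In the side view the top's front edge runs from (243,255) to (341,280), the handle is at (258,247) and the beaker is at (299,327). I'll zoom in on both.

```bash
python3 - <<'E'
from h import *
a=cv2.imread('pics/scene0.png')[110:270,180:340]; b=cv2.imread('pics/side0.png')[230:390,205:365]
f=lambda q:cv2.resize(q,(400,400),interpolation=cv2.INTER_CUBIC)
cv2.imwrite('pics/crop0.png',np.clip(np.hstack([f(a),f(b)])*1.3,0,255).astype(np.uint8))
E
```

```text
(no output)
```

View pics/crop0.png

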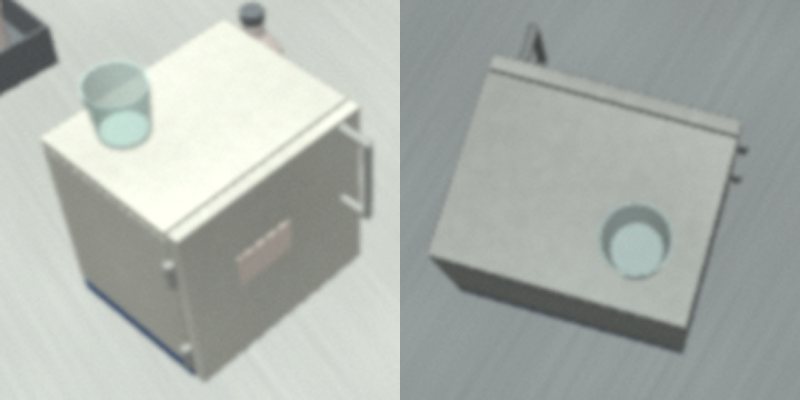

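The crop (2.5x) shows the top's corners clearly in both views. The door gap line runs from (167,233) to (350,100) in the left panel and from (490,70) to (738,135) in the right one.

```bash
python3 - <<'E'
from h import *
S=ld('scene0.png');D=ld('side0.png')
P={'hingeOut':((178,241),(340,122)),'freeOut':((360,106),(92,57)),'hingeGap':((167,233),(338,135)),'freeGap':((350,100),(90,70)),'backHinge':((43,137),(287,326)),'backFree':((226,22),(31,255))}
for k,(a,b) in P.items():
    p=onz(S,180+a[0]/2.5,110+a[1]/2.5,.23);q=onz(D,205+b[0]/2.5,230+b[1]/2.5,.23)
    print(k,p.round(4),q.round(4))
print('handle top',onz(S,180+367/2.5,110+143/2.5,.22),onz(D,205+130/2.5,230+28/2.5,.22))
print('beaker base',onz(S,180+124/2.5,110+128/2.5,.23),onz(D,205+237/2.5,230+247/2.5,.23))
print('reagent base',onz(S,345,352,0.0),onz(D,379,198,0.0))
E
```

```text
hingeOut [ 0.6494 -0.0623  0.23  ] [ 0.652  -0.0667  0.23  ]
freeOut [ 0.4202 -0.119   0.23  ] [ 0.4225 -0.1265  0.23  ]
hingeGap [ 0.6532 -0.076   0.23  ] [ 0.6563 -0.0783  0.23  ]
freeGap [ 0.4237 -0.1315  0.23  ] [ 0.4275 -0.1381  0.23  ]
backHinge [ 0.6956 -0.2483  0.23  ] [ 0.7008 -0.2514  0.23  ]
backFree [ 0.4674 -0.3012  0.23  ] [ 0.4723 -0.3103  0.23  ]
handle top [ 0.43682024 -0.0812691   0.22      ] [ 0.43593484 -0.0825117   0.22      ]
beaker base [ 0.62588352 -0.21726464  0.23      ] [ 0.62776052 -0.21274593  0.23      ]
reagent base [0.60709682 0.25375676 0.        ] [0.61323055 0.24802702 0.        ]
```

Both views agree to within about 5 mm, and the handle position predicted from the hinge matches the measured one. Next I fly over the handle by way of (0.5, 0.3, 0.35).

```bash
python3 -m crank '[{"claw":1,"offset":[0,0,1],"turn":[0,0,0]},{"claw":1,"offset":[0.5,-0.5,2],"turn":[0,0,-0.1]},{"claw":1,"offset":[9,-7.7,3],"turn":[0,0,-0.2]},{"claw":1,"offset":[9,-7.7,3],"turn":[0,0,-0.3]},{"claw":1,"offset":[9,-7.7,3],"turn":[0,0,-0.4]},{"claw":1,"offset":[9,-7.7,3],"turn":[0,0,-0.5]},{"claw":1,"offset":[9,-7.7,3],"turn":[0,0,-0.6]},{"claw":1,"offset":[9,-7.7,3],"turn":[0,0,-0.7]},{"claw":1,"offset":[9,-7.7,3],"turn":[0,0,-0.8]},{"claw":1,"offset":[9,-7.7,3],"turn":[0,0,-0.9]},{"claw":1,"offset":[9,-7.7,3],"turn":[0,0,-1.0]},{"claw":1,"offset":[9,-7.7,3],"turn":[0,0,-1.1]},{"claw":1,"offset":[9,-7.7,3],"turn":[0,0,-1.1]},{"claw":1,"offset":[9,-7.7,3],"turn":[0,0,-1.1]},{"claw":1,"offset":[9,-7.7,3],"turn":[0,0,-1.1]},{"claw":1,"offset":[9,-7.7,3],"turn":[0,0,-1.1]}]' 40
```

```text
time: 1.48
position: [0.4969, 0.3018, 0.3502]
tool_rot: [-1.927, -2.479, 0.003]
force: [0.5, 0.1, 0.3]
opening: 0.998
```

```bash
python3 -m crank '[{"claw":1,"offset":[-1.5,-9.6,-0.5],"turn":[0,0,0]},{"claw":1,"offset":[-1.5,-9.6,-0.5],"turn":[0,0,0]},{"claw":1,"offset":[-1.5,-9.6,-0.5],"turn":[0,0,0]},{"claw":1,"offset":[-1.5,-9.6,-0.5],"turn":[0,0,0]},{"claw":1,"offset":[-1.5,-9.6,-0.5],"turn":[0,0,0]},{"claw":1,"offset":[-1.5,-9.6,-0.5],"turn":[0,0,0]},{"claw":1,"offset":[-1.5,-9.6,-0.5],"turn":[0,0,0]},{"claw":1,"offset":[-1.5,-9.6,-0.5],"turn":[0,0,0]},{"claw":1,"offset":[-1.5,-9.6,-0.5],"turn":[0,0,0]},{"claw":1,"offset":[-1.5,-9.6,-0.5],"turn":[0,0,0]},{"claw":1,"offset":[-1.5,-9.6,-0.5],"turn":[0,0,0]},{"claw":1,"offset":[-1.5,-9.6,-0.5],"turn":[0,0,0]}]'; python3 - <<'E'
from h import *
snap('wrist','w1.png');im=ld('w1.png')
for X in [(.4368,-.0821,.22),(.6545,-.0775,.23),(.4222,-.1375,.23)]: print(proj(im,X))
E
```

```text
time: 2.48
position: [0.4367, -0.0811, 0.3302]
tool_rot: [-1.925, -2.479, 0.001]
force: [0.2, 1.3, 0.2]
opening: 0.995
(np.float64(321.19242396034434), np.float64(234.58405734799206))
(np.float64(649.731030518851), np.float64(312.59931026450795))
(np.float64(278.3997581894622), np.float64(312.63838026286146))
```

View pics/w1.png

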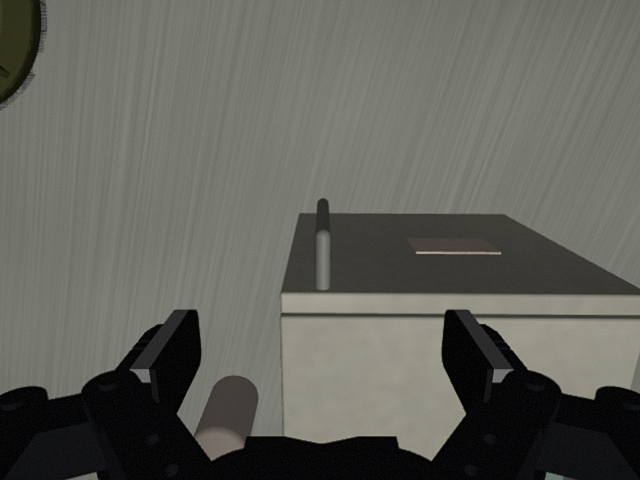

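The handle's top appears at (322,235) where I predicted (321,235), and the gap line is at row 315, so the estimate is good to about 1 mm. I'll descend and grip.

```bash
python3 -m crank '[{"claw":1,"offset":[0,-0.02,-0.9],"turn":[0,0,0]},{"claw":1,"offset":[0,-0.02,-1.8],"turn":[0,0,0]},{"claw":1,"offset":[0,-0.02,-2.6],"turn":[0,0,0]},{"claw":1,"offset":[0,-0.02,-3.3],"turn":[0,0,0]},{"claw":1,"offset":[0,-0.02,-3.75],"turn":[0,0,0]},{"claw":1,"offset":[0,-0.02,-3.75],"turn":[0,0,0]},{"claw":0.5,"offset":[0,-0.02,-3.75],"turn":[0,0,0]},{"claw":0,"offset":[0,-0.02,-3.75],"turn":[0,0,0]},{"claw":0,"offset":[0,-0.02,-3.75],"turn":[0,0,0]},{"claw":0,"offset":[0,-0.02,-3.75],"turn":[0,0,0]},{"claw":0,"offset":[0,-0.02,-3.75],"turn":[0,0,0]},{"claw":0,"offset":[0,-0.02,-3.75],"turn":[0,0,0]},{"claw":0,"offset":[0,-0.02,-3.75],"turn":[0,0,0]},{"claw":0,"offset":[0,-0.02,-3.75],"turn":[0,0,0]}]' 40
python3 - <<'E'
import numpy as np
H=np.array([.6545,-.0775]);ex=np.array([.25,-.968]);ey=np.array([.968,.25])
def P(th,r,n): # n out from inner face
    d=-ey*np.cos(th)-ex*np.sin(th); m=-ex*np.cos(th)+ey*np.sin(th); return H+r*d+n*m
for th in np.arange(0,.37,.05): print(round(th,2),P(th,.212,.05),((P(th,.212,.05)-P(0,.212,.05))/.04).round(2))
E
```

```text
time: 3.7
position: [0.4375, -0.081, 0.1808]
tool_rot: [-1.923, -2.482, -0.0]
force: [-1.1, 1.2, 6.0]
opening: 0.106
0.0 [ 0.436784 -0.0821  ] [0. 0.]
0.05 [ 0.43682618 -0.07121299] [0.   0.27]
0.1 [ 0.43741244 -0.06034169] [0.02 0.54]
0.15 [ 0.4385413  -0.04951327] [0.04 0.81]
0.2 [ 0.44020995 -0.03875481] [0.09 1.08]
0.25 [ 0.4424142 -0.0280932] [0.14 1.35]
0.3 [ 0.44514857 -0.01755507] [0.21 1.61]
0.35 [ 0.4484062  -0.00716678] [0.29 1.87]
```

The gripper has the 10 mm bar (opening 0.106). I'll draw the door along its arc to about 0.33 rad, turning the tool with it.

```bash
python3 -m crank '[{"claw":0,"offset":[0,0.14,0],"turn":[0,0,-0.025]},{"claw":0,"offset":[0,0.27,0],"turn":[0,0,-0.05]},{"claw":0,"offset":[0.01,0.41,0],"turn":[0,0,-0.075]},{"claw":0,"offset":[0.02,0.54,0],"turn":[0,0,-0.1]},{"claw":0,"offset":[0.03,0.68,0],"turn":[0,0,-0.125]},{"claw":0,"offset":[0.04,0.81,0],"turn":[0,0,-0.15]},{"claw":0,"offset":[0.065,0.95,0],"turn":[0,0,-0.175]},{"claw":0,"offset":[0.09,1.08,0],"turn":[0,0,-0.2]},{"claw":0,"offset":[0.115,1.22,0],"turn":[0,0,-0.225]},{"claw":0,"offset":[0.14,1.35,0],"turn":[0,0,-0.25]},{"claw":0,"offset":[0.175,1.48,0],"turn":[0,0,-0.275]},{"claw":0,"offset":[0.21,1.61,0],"turn":[0,0,-0.3]},{"claw":0,"offset":[0.25,1.74,0],"turn":[0,0,-0.325]},{"claw":0,"offset":[0.26,1.78,0],"turn":[0,0,-0.335]},{"claw":0,"offset":[0.26,1.78,0],"turn":[0,0,-0.335]},{"claw":0,"offset":[0.26,1.78,0],"turn":[0,0,-0.335]}]'
```

```text
time: 5.03
position: [0.4487, -0.01, 0.1808]
tool_rot: [-2.31, -2.128, -0.002]
force: [5.1, -1.0, -5.3]
opening: 0.101
```

```bash
python3 -m crank '[{"claw":0.5,"offset":[0,0,0],"turn":[0,0,0]},{"claw":1,"offset":[0,0,0],"turn":[0,0,0]},{"claw":1,"offset":[0,0,0],"turn":[0,0,0]},{"claw":1,"offset":[0,0,0],"turn":[0,0,0]},{"claw":1,"offset":[0,0,0],"turn":[0,0,0]},{"claw":1,"offset":[0,0,1],"turn":[0,0,0]},{"claw":1,"offset":[0,0,2],"turn":[0,0,0]},{"claw":1,"offset":[0,0,3],"turn":[0,0,0]},{"claw":0,"offset":[0.5,-0.5,3.5],"turn":[0,0,0]},{"claw":0,"offset":[1,-1,3.5],"turn":[0,0,0]},{"claw":0,"offset":[1.3,-1.5,3.5],"turn":[0,0,0]},{"claw":0,"offset":[1.3,-1.5,3.5],"turn":[0,0,0]},{"claw":0,"offset":[1.3,-1.5,3.5],"turn":[0,0,0]},{"claw":0,"offset":[1.3,-1.5,3.5],"turn":[0,0,0]},{"claw":0,"offset":[1.3,-1.5,3.5],"turn":[0,0,0]}]'; python3 - <<'E'
from h import *
im=snap('wrist','w2.png')
g=np.clip(im['pixels'][:,:,::-1].astype(float)*1.6,0,255).astype(np.uint8); cv2.imwrite('pics/w2b.png',g)
H=np.array([.6545,-.0775]);ex=np.array([.25,-.968]);ey=np.array([.968,.25])
def P(th,r,n,z):
    d=-ey*np.cos(th)-ex*np.sin(th); m=-ex*np.cos(th)+ey*np.sin(th); return [*(H+r*d+n*m),z]
for r in (.118,.158,.198,.24): print(r,np.array(P(.335,r,-.025,.2)).round(4),[np.round(proj(im,P(.335,r,n,.206)),0) for n in(0,-.02,-.04)],np.round(proj(im,P(.335,r,0,.23)),0))
E
```

```text
time: 6.28
position: [0.5001, -0.0691, 0.3206]
tool_rot: [-2.309, -2.129, -0.002]
force: [-0.5, -0.7, 0.0]
opening: 0.008
0.118 [ 0.5349 -0.0927  0.2   ] [array([377., 225.]), array([376., 254.]), array([375., 282.])] [383. 235.]
0.158 [ 0.495  -0.0894  0.2   ] [array([316., 225.]), array([316., 254.]), array([316., 282.])] [315. 235.]
0.198 [ 0.4552 -0.0861  0.2   ] [array([254., 225.]), array([255., 254.]), array([256., 282.])] [247. 235.]
0.24 [ 0.4133 -0.0827  0.2   ] [array([189., 225.]), array([191., 254.]), array([194., 282.])] [176. 235.]
```

View pics/w2b.png

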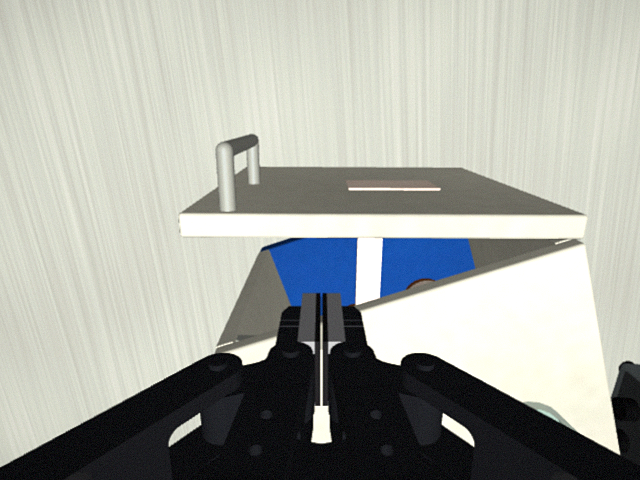

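The picture shows the white tongue through the gap at columns 358–382, with its middle at 370. That puts it about 123 mm from the hinge. The door edge lies at row 236, where I predicted 235, so the door is near 0.335 rad. I'll lower the shut fingers onto the tongue, close behind the door, until they just touch.

```bash
python3 -m crank '[{"claw":0,"offset":[0.4,-0.2,0],"turn":[0,0,0]},{"claw":0,"offset":[0.76,-0.36,0],"turn":[0,0,0]},{"claw":0,"offset":[0.76,-0.36,0],"turn":[0,0,0]},{"claw":0,"offset":[0.76,-0.36,-0.6],"turn":[0,0,0]},{"claw":0,"offset":[0.76,-0.36,-1.2],"turn":[0,0,0]},{"claw":0,"offset":[0.76,-0.36,-1.8],"turn":[0,0,0]},{"claw":0,"offset":[0.76,-0.36,-2.3],"turn":[0,0,0]},{"claw":0,"offset":[0.76,-0.36,-2.6],"turn":[0,0,0]},{"claw":0,"offset":[0.76,-0.36,-2.7],"turn":[0,0,0]},{"claw":0,"offset":[0.76,-0.36,-2.7],"turn":[0,0,0]},{"claw":0,"offset":[0.76,-0.36,-2.7],"turn":[0,0,0]}]'; python3 -m crank '[{"claw":0,"offset":[0,0,-0.1],"turn":[0,0,0]},{"claw":0,"offset":[0,0,-0.2],"turn":[0,0,0]},{"claw":0,"offset":[0,0,-0.25],"turn":[0,0,0]},{"claw":0,"offset":[0,0,-0.25],"turn":[0,0,0]},{"claw":0,"offset":[0,0,-0.25],"turn":[0,0,0]}]'
```

```text
time: 7.25
position: [0.5306, -0.0831, 0.2134]
tool_rot: [-2.308, -2.13, -0.003]
force: [0.7, -0.7, 0.6]
opening: 0.004
time: 7.67
position: [0.5312, -0.0832, 0.204]
tool_rot: [2.309, 2.13, 0.005]
force: [1.1, -0.1, 4.5]
opening: 0.004
```

At z = 0.204 the force is 4.5 N upward, which matches the catch's spring. I'll press it 8 mm further and compute the arc.

```bash
python3 -m crank '[{"claw":0,"offset":[0,0,-0.1],"turn":[0,0,0]},{"claw":0,"offset":[0,0,-0.2],"turn":[0,0,0]},{"claw":0,"offset":[0,0,-0.22],"turn":[0,0,0]},{"claw":0,"offset":[0,0,-0.22],"turn":[0,0,0]}]'; python3 - <<'E'
from h import *
H=np.array([.6545,-.0775]);ex=np.array([.25,-.968]);ey=np.array([.968,.25])
def P(th,r,n):
    d=-ey*np.cos(th)-ex*np.sin(th); m=-ex*np.cos(th)+ey*np.sin(th); return H+r*d+n*m
s=read_state();print(s['qpos'].round(2),s['position'])
for a in(.335,.6): 
  p0=s['position'][:2] if a<.5 else P(.6,.123,-.011)
  for th in np.arange(a,a+.31 if a<.5 else 1.55,.05 if a<.5 else .1): print(round(th,3),round(a-th,3),((P(th,.123,-.011)-p0)/.04).round(2))
E
```

```text
time: 8.0
position: [0.5313, -0.0833, 0.196]
tool_rot: [2.309, 2.13, 0.006]
force: [-1.4, 0.1, 8.7]
opening: -0.001
[-0.17  0.43  0.41  1.79 -0.21  0.96  0.25] [ 0.53133828 -0.08328796  0.19603593]
0.335 0.0 [-0.01  0.12]
0.385 -0.05 [-0.    0.28]
0.435 -0.1 [0.01 0.43]
0.485 -0.15 [0.02 0.58]
0.535 -0.2 [0.05 0.74]
0.585 -0.25 [0.08 0.89]
0.635 -0.3 [0.12 1.04]
0.6 0.0 [0. 0.]
0.7 -0.1 [0.09 0.29]
0.8 -0.2 [0.22 0.58]
0.9 -0.3 [0.37 0.85]
1.0 -0.4 [0.54 1.1 ]
1.1 -0.5 [0.74 1.33]
1.2 -0.6 [0.97 1.55]
1.3 -0.7 [1.21 1.74]
1.4 -0.8 [1.47 1.9 ]
1.5 -0.9 [1.75 2.04]
```

The tongue is down about 10 mm and pushing back with 8.7 N. I'll hold it there and push the door out past the rail.

```bash
python3 -m crank '[{"claw":0,"offset":[0,0.06,-0.01],"turn":[0,0,0]},{"claw":0,"offset":[0,0.12,-0.01],"turn":[0,0,0]},{"claw":0,"offset":[0,0.2,-0.01],"turn":[0,0,-0.025]},{"claw":0,"offset":[0,0.28,-0.01],"turn":[0,0,-0.05]},{"claw":0,"offset":[0,0.35,-0.01],"turn":[0,0,-0.075]},{"claw":0,"offset":[0.01,0.43,-0.01],"turn":[0,0,-0.1]},{"claw":0,"offset":[0.015,0.5,-0.01],"turn":[0,0,-0.125]},{"claw":0,"offset":[0.02,0.58,-0.01],"turn":[0,0,-0.15]},{"claw":0,"offset":[0.035,0.66,-0.01],"turn":[0,0,-0.175]},{"claw":0,"offset":[0.05,0.74,-0.01],"turn":[0,0,-0.2]},{"claw":0,"offset":[0.065,0.82,-0.01],"turn":[0,0,-0.225]},{"claw":0,"offset":[0.08,0.89,-0.01],"turn":[0,0,-0.25]},{"claw":0,"offset":[0.12,1.04,-0.01],"turn":[0,0,-0.3]},{"claw":0,"offset":[0.12,1.04,-0.01],"turn":[0,0,-0.3]},{"claw":0,"offset":[0.12,1.04,-0.01],"turn":[0,0,-0.3]}]'; python3 - <<'E'
from h import *
im=snap('wrist','w3.png')
g=np.clip(im['pixels'][:,:,::-1].astype(float)*1.6,0,255).astype(np.uint8); cv2.imwrite('pics/w3b.png',g)
E
```

```text
time: 9.25
position: [0.5371, -0.0413, 0.1965]
tool_rot: [2.599, 1.76, 0.009]
force: [1.0, -0.3, 7.3]
opening: -0.005
```

View pics/w3b.png

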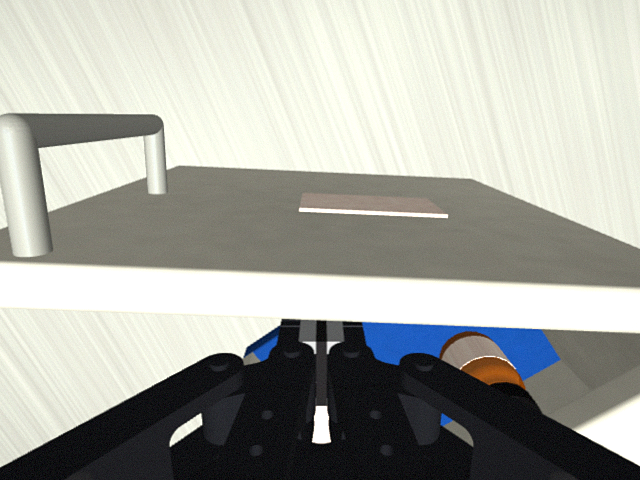

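The door has followed the fingers to about 0.63 rad, past the rail, and the jar at (480,370) still stands. I'll push on to about 1.45 rad and slow down at the end.

```bash
python3 -m crank '[{"claw":0,"offset":[0.03,0.09,0],"turn":[0,0,-0.03]},{"claw":0,"offset":[0.06,0.19,0],"turn":[0,0,-0.065]},{"claw":0,"offset":[0.12,0.34,0],"turn":[0,0,-0.115]},{"claw":0,"offset":[0.19,0.48,0],"turn":[0,0,-0.165]},{"claw":0,"offset":[0.26,0.62,0],"turn":[0,0,-0.215]},{"claw":0,"offset":[0.34,0.75,0],"turn":[0,0,-0.265]},{"claw":0,"offset":[0.42,0.88,0],"turn":[0,0,-0.315]},{"claw":0,"offset":[0.51,1.0,0],"turn":[0,0,-0.365]},{"claw":0,"offset":[0.61,1.12,0],"turn":[0,0,-0.415]},{"claw":0,"offset":[0.71,1.23,0],"turn":[0,0,-0.465]},{"claw":0,"offset":[0.82,1.34,0],"turn":[0,0,-0.515]},{"claw":0,"offset":[0.94,1.45,0],"turn":[0,0,-0.565]},{"claw":0,"offset":[1.06,1.55,0],"turn":[0,0,-0.615]},{"claw":0,"offset":[1.18,1.64,0],"turn":[0,0,-0.665]},{"claw":0,"offset":[1.31,1.72,0],"turn":[0,0,-0.715]},{"claw":0,"offset":[1.44,1.8,0],"turn":[0,0,-0.765]},{"claw":0,"offset":[1.58,1.87,0],"turn":[0,0,-0.815]},{"claw":0,"offset":[1.72,1.94,0],"turn":[0,0,-0.865]},{"claw":0,"offset":[1.72,1.94,0],"turn":[0,0,-0.865]},{"claw":0,"offset":[1.72,1.94,0],"turn":[0,0,-0.865]}]'
```

```text
time: 10.97
position: [0.6072, 0.0358, 0.1974]
tool_rot: [3.095, 0.508, 0.01]
force: [1.8, -1.2, 6.8]
opening: -0.002
```

```bash
python3 -m crank '[{"claw":0,"offset":[-0.1,-0.02,0.05],"turn":[0,0,0]},{"claw":0,"offset":[-0.15,-0.04,0.3],"turn":[0,0,0]},{"claw":0,"offset":[-0.2,-0.05,0.8],"turn":[0,0,0]},{"claw":0,"offset":[-0.2,-0.05,1.6],"turn":[0,0,0]},{"claw":0,"offset":[-0.2,-0.05,2.4],"turn":[0,0,0]},{"claw":0,"offset":[-0.2,-0.05,3.2],"turn":[0,0,0]},{"claw":0,"offset":[-1,1,4],"turn":[0,0,0]},{"claw":0,"offset":[-2,2,4],"turn":[0,0,0]},{"claw":0,"offset":[-3,3,4],"turn":[0,0,0]},{"claw":0,"offset":[-3,3,4],"turn":[0,0,0]},{"claw":0,"offset":[-3,3,4],"turn":[0,0,0]}]'; python3 - <<'E'
from h import *
a=snap('scene','s4.png');b=snap('side','d4.png')
f=lambda p:cv2.resize(p[:,:,::-1][80:400,150:470] ,(400,400))
cv2.imwrite('pics/c4.png',np.clip(np.hstack([f(a['pixels']),f(b['pixels'])])*1.3,0,255).astype(np.uint8))
E
```

```text
time: 11.88
position: [0.4824, 0.1622, 0.3575]
tool_rot: [3.097, 0.523, 0.005]
force: [0.9, 0.4, 0.3]
opening: -0.0
```

View pics/c4.png

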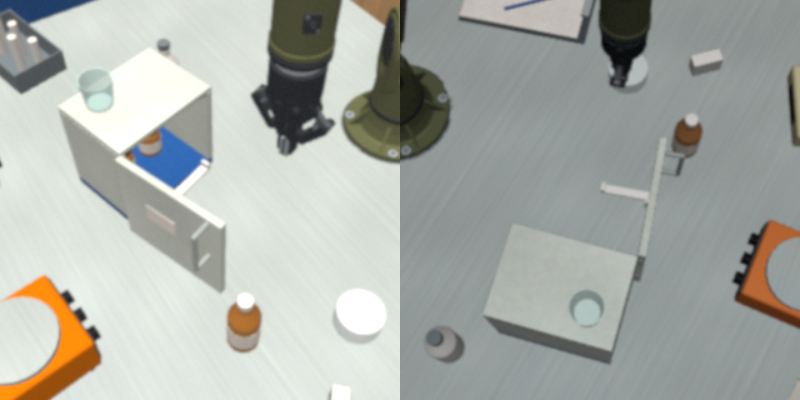

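The door stands at about a right angle, and the beaker, jar, reagent bottle, dishes, timer and wash bottle are all upright. I'll measure the door angle, check that it is at rest, and hand in.

```bash
python3 - <<'E'
from h import *
D=ld('d4.png');p=onz(D,150+.8*262,80+.8*140,.23)[:2];q=onz(D,150+.8*241,80+.8*257,.23)[:2]
d=p-q; c=np.array([-.968,-.25]);print('len',np.hypot(*d),'angle',np.arctan2(-(c[0]*d[1]-c[1]*d[0]),c@d))
b=snap('side','d5.png');S0=ld('side0.png')['pixels'].astype(int)
n=lambda u,v:np.abs(b['pixels'].astype(int)-ld('d4.png')['pixels'])[v-25:v+25,u-25:u+25].max()
print('door moved px diff',n(360,200))
for k,(u,v) in dict(beaker=(299,327),reagent=(380,190),wash=(183,353),timer=(395,128)).items(): print(k,np.abs(b['pixels'].astype(int)-S0)[v-12:v+12,u-8:u+8].mean().round(1))
print(read_state()['force']); close_job()
E
```

```text
len 0.23469578895876672 angle 1.493896764359927
door moved px diff 5
beaker 2.7
reagent 1.7
wash 2.1
timer 2.4
[-0.54314802 -0.57491753  0.14453561]
the job is handed in; nothing more can be done
```

The cabinet door now stands open at about 1.49 rad (roughly 86°), and the job is handed in after about 12 s of robot time.

**What I did:** I drew the door ajar by its handle to about 0.33 rad. Through the gap the catch showed up about 123 mm from the hinge, and the shut fingers felt it at 4.5 N. I held it about 10 mm down (8.7 N) and pushed the door out past the rail from behind. I then pushed on slowly to about a right angle and backed the arm away.

**Last checks:**
- **Door:** it was at rest between two pictures taken just before hand-in.
- **Things around the cabinet:** the beaker, reagent bottle, wash bottle and timer look the same before and after in the side view. The dishes I judged only by eye, and they looked undisturbed.
- **Jars:** I saw amber jars in the cabinet through the open door, and nothing came near them. I did not measure their positions.
- **Robot:** it was clear of everything, with a wrist force under 1 N.

No check failed or disagreed.

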